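# Line up the heating blocks on the dry-bath deck and key-lock the row

### The job

Gently nudge the three loose aluminium heating blocks on the heater deck into one straight, tight row: flat on the deck, each flush against the long console fence, the row pushed up against the end stop with no gaps. Then take the key from its stand, push it fully home in the lock, and turn the lock with the key, clockwise from above, as far as it goes so that the steel tongue closes across the free end of the row; leave the key seated there. Do not turn the lock's head or tongue with the gripper itself, and leave the bottle, beaker and tip box where they are.

Things in the scene. Friction and masses are not known exactly. Their poses are not given: they have to be found in the camera images.
- deck: fixed grey heater deck, 260 (x) x 460 (y) x 20 mm thick, top at z = 20 mm; origin: centre of its underside. The console along its far (+x) side is the fence: near face at deck x = +75 mm, y from -120 to +230 mm, 25 mm above the deck top. The lock's axis is at deck x = +30, y = -130 mm
- corner (a point): on the deck top, where the fence (near face) meets the end stop (inner face): deck x = +75, y = +190 mm; axes as the deck's. The end stop reaches 95 mm from it along -x and 25 mm up. In the finished row the block centres lie at x = -45 mm and y = -32, -96, -160 mm from it, in any order; the row's free end is at y = -192 mm
- block_a: loose bored aluminium block, 90 (its x) x 64 (its y) x 45 mm, about 0.4 kg, standing flat on the deck; 5 x 4 small (9 mm) dark bores on top; origin: centre of its underside. It is aligned when its x axis is parallel to the deck's x (either way round)
- block_b: loose bored aluminium block, 90 (its x) x 64 (its y) x 45 mm, about 0.4 kg, standing flat on the deck; 3 x 2 large (21 mm) dark bores on top; origin: centre of its underside. It is aligned when its x axis is parallel to the deck's x (either way round)
- block_c: loose bored aluminium block, 90 (its x) x 64 (its y) x 45 mm, about 0.4 kg, standing flat on the deck; 4 x 3 medium (13 mm) dark bores on top; origin: centre of its underside. It is aligned when its x axis is parallel to the deck's x (either way round)
- lock_head: steel head of the lock, 46 x 46 mm, top 50 mm above the deck top, with a tongue 16 mm wide, 8 to 26 mm above the deck top, reaching along the head's -x to 125 mm from the axis. Origin: on the vertical turning axis, at the deck top. Open: head yaw = deck yaw (up to 0.25 rad clockwise of it at the start); it turns stiffly (0.06 N m) clockwise from above to a stop 1.4 rad from the deck's yaw: locked
- keyway (a point): centre of the keyway's mouth on the head's top; z up, x along the keyway's long side (the tongue points to -x). The keyway is a rectangular hole 21.5 (x) x 11.5 (y) mm with sharp edges, 38 mm deep: a close fit for the key, so expect to feel for it
- key: loose T-shaped key, 84 mm tall, upright in its stand; origin: centre of the blade's lower end, z up. Steel blade 20 (x) x 10 (y) mm, 34 mm long; collar 36 x 24 mm, z = 34 to 42 mm; black grip plate 60 (x) x 12 (y) mm, z = 42 to 84 mm. It goes in either way round; fully home the collar rests on the lock head, the origin 34 mm below the keyway's mouth
- key_stand: fixed grey stand of the key, 70 (x) x 60 (y) x 45 mm with a 24 x 14 mm hole from the top; origin: centre of its underside. The parked key's collar rests on its top
- bottle: bystander: amber bottle, 68 mm diameter, 150 mm tall; origin: centre of its underside
- beaker: bystander: glass beaker, 76 mm across, 95 mm tall; origin: centre of its underside
- tip_box: bystander: clear box 85 x 120 x 60 mm; origin: centre of its underside
Mind the look-alikes: they are no part of the job. What is shaped like the block_c but green or orange is not meant.

How it is judged:
On the way, in this order (a step that is already met when the one before it is completed fails the run):
1. the three blocks form a tight row, flush against fence and end stop, while the lock is still open (x of block_a in the frame of deck between 0.0275 and 0.034 m and y of block_a in the frame of deck between 0.0265 and 0.162 m and z of block_a in the frame of deck between 0.017 and 0.0225 m and angle between the x axis of each of block_a, block_b, block_c and the x axis of deck, either way round below 0.035 rad and angle between each of block_a, block_b, block_c's own z axis and vertical below 0.04 rad and x of block_b in the frame of deck between 0.0275 and 0.034 m and y of block_b in the frame of deck between 0.0265 and 0.162 m and z of block_b in the frame of deck between 0.017 and 0.0225 m and x of block_c in the frame of deck between 0.0275 and 0.034 m and y of block_c in the frame of deck between 0.0265 and 0.162 m and z of block_c in the frame of deck between 0.017 and 0.0225 m and angle between the x axis of lock_head and the x axis of deck, either way round below 0.5 rad), for 0.2 s.
2. the key is fully home in the lock, which is still open (horizontal distance between key and keyway below 0.004 m and z of key in the frame of keyway below -0.03 m and angle between key's own z axis and vertical below 0.1 rad and angle between the x axis of lock_head and the x axis of deck, either way round below 0.6 rad), for 0.1 s.
At the end, for the whole second after the job is handed in: All three blocks lie flat on the deck, square to it within 0.035 rad, each within 2.5 mm of the fence and all gaps of the row together under 3.5 mm; the key stands in the keyway, at least 30 mm deep; the lock is turned past 1.25 rad; blocks and key are at rest (x of block_a in the frame of deck between 0.0275 and 0.034 m and y of block_a in the frame of deck between 0.0265 and 0.162 m and z of block_a in the frame of deck between 0.017 and 0.0225 m and angle between the x axis of each of block_a, block_b, block_c and the x axis of deck, either way round below 0.035 rad and angle between each of block_a, block_b, block_c's own z axis and vertical below 0.04 rad and x of block_b in the frame of deck between 0.0275 and 0.034 m and y of block_b in the frame of deck between 0.0265 and 0.162 m and z of block_b in the frame of deck between 0.017 and 0.0225 m and x of block_c in the frame of deck between 0.0275 and 0.034 m and y of block_c in the frame of deck between 0.0265 and 0.162 m and z of block_c in the frame of deck between 0.017 and 0.0225 m and horizontal distance between key and keyway below 0.004 m and z of key in the frame of keyway below -0.03 m and angle between key's own z axis and vertical below 0.1 rad and angle between the x axis of lock_head and the x axis of deck, either way round above 1.25 rad and linear speed of each of block_a, block_b, block_c, key below 0.01 m/s); the robot touches nothing.
It fails at once if a block is shoved harder than 40 N (contact force between the fingers and block_a above 40 N or contact force between the fingers and block_b above 40 N or contact force between the fingers and block_c above 40 N).
It fails at once if the gripper itself pushes the lock's head or tongue (more than 5 N) (contact force between the fingers and lock_head above 5 N).
It fails at once if bottle, beaker or tip box moved more than 20 mm (distance of any of bottle, beaker, tip_box from where it was at the start of the episode above 0.02 m).
It also fails if it takes over 72 s, if anything falls off the work surface, if the arm or the gripper's body presses on something with over 40 N, if the wrist force passes 120 N, or if a joint passes its speed limit or range.

### The arm

A 6-joint arm with a two-finger parallel gripper is mounted at the origin on the work surface. World frame = base frame: x ahead of the robot, y to its left, z up, the work surface at z = 0. Lengths are in m, angles in rad, forces in N, time in s.
With the tool pointing down it reaches from about 0.35 to 0.725 m from the base axis. Payload 6 kg.
Tool frame: the origin (TCP) lies between the finger pads; the fingertips stand 22 mm ahead of it and the grasp point (between the pads) lies 3 mm ahead of it; z points along the fingers, y is the line along which they close (so a half turn about z gives the same grasp; the last joint's range is limited). The gripper opens to 85 mm and grips with 20 to 120 N. Pads are 22 mm wide; open, the fingers measure 114 mm over their backs; the gripper's body (76 mm by 85 mm) begins 54 mm behind the grasp point. The pads swing forward as they close: fully open they stand 13 mm farther back than shut.
Start: joints at [1.505, 0.04, 0.085, 0, -1.615, -0.334], TCP at [0.234, 0.553, 0.253] pointing down, gripper open.
Joint ranges: [-2.56, 2.56], [-1.29, 2.01], [-1.08, 1.49], [-3.29, 1.98], [-2.81, -0.18], [-2.99, 2.99]. Speed limits (rad/s): [2.57, 2.57, 3.01, 3.14, 3.14, 3.14].

### API

Orientations are given as a 3x3 rotation matrix whose columns are the frame's x, y, z axes.
In Python, from bench import r gives the robot as it stands. Calls block until the motion is done:
- r.move_to(position, orientation): joint-space move of the TCP to a pose.
- r.move_straight(position, rate=0.15, attitude=None, until_force=None): straight line of the TCP; attitude=None keeps the orientation; rate is the mean speed in m/s. With until_force (N) it stops when the force on the tool has changed by that much, and returns True; else False.
- r.movej(angles): joint-space move.
- r.gripper_to(opening, f_grip=None): finger opening in m; f_grip is the grip in N (None keeps the last); returns when the fingers have stopped.
- r.dwell(seconds).
- r.inverse_kinematics(position, orientation): joint angles nearest the present ones, or None.
- r.read_state(): the state.
- r.snapshot(name): name is "scene" or "top"; returns the picture (480x640x3 uint8, blue, green, red); there is no depth.
- r.camera_info(name): a dict with "fx", "fy", "cx", "cy" (pixels), "dist_coeffs" ([k1, k2, p1, p2, k3] as OpenCV has them; the pictures are not rectified), "R" (3x3) and "t" (3): a world point X has camera coordinates R X + t. Camera axes: x right, y down, z forward; pixel columns grow to the right and rows downward; lengths in m; the calibration is good to about 2 mm. A picture is of the moment at which its call begins. camera_info takes no time and is no camera call.
A pose or a line that the arm cannot do raises r.PlanningError and nothing moves.
- r.sign_off(): hands the job in; it is judged then, once.
The state is a dict: "clock": time; "q": joint angles; "qd": joint speeds; "effort": joint torques, N m; "ee_pos": TCP position; "orientation": TCP orientation; "wrist_force": force on the tool from outside, world axes, zero at the start; "ft_torque": the same for the moment, N m; "gripper_width": finger opening in m; "finger_force": force on a finger pad.
Only numpy, scipy, OpenCV 4.12 (cv2) and the standard library are available. Lean on these libraries where they do the work, as an engineer would, in place of code of your own. Each camera call takes 0.05 s, during which the arm holds its last target. There are 200 camera calls.

## Working session

There is one attempt and no reset: what is moved stays moved. The work goes in short steps, each a Python script; the robot and the scene stay as the last script left them, time stands still between calls to the robot, and variables do not carry over. Pictures are saved under pics/ and viewed, at most 10 in all, crops included, and the job is handed in when it is done.

```bash
ls; mkdir -p pics; python3 - <<'E'
from bench import r
import cv2,numpy as np
for n in("scene","top"):
    im=r.snapshot(n); cv2.imwrite(f"pics/{n}0.png",im)
    c=r.camera_info(n); print(n,{k:np.round(v,4).tolist() for k,v in c.items()})
s=r.read_state(); print(s['clock'],s['ee_pos'],s['orientation'])
E
```

```text
pics
scene {'fx': 527.8646, 'fy': 527.8646, 'cx': 311.5693, 'cy': 239.2055, 'dist_coeffs': [-0.1079, 0.0, 0.0, 0.0, 0.0], 'R': [[0.2474, 0.9688, -0.0143], [0.8125, -0.2155, -0.5417], [-0.5279, 0.1224, -0.8404]], 't': [-0.1318, -0.4709, 1.474]}
top {'fx': 453.5213, 'fy': 453.5213, 'cx': 326.3455, 'cy': 236.013, 'dist_coeffs': [-0.1046, 0.0, 0.0, 0.0, 0.0], 'R': [[0.0243, -0.9995, -0.0208], [-0.9979, -0.023, -0.0613], [0.0608, 0.0222, -0.9979]], 't': [-0.0243, 0.6561, 1.0993]}
0.1 [0.23336378 0.55245724 0.25235981] [[ 9.21151870e-01 -3.89202998e-01 -5.07954316e-04]
 [-3.89203298e-01 -9.21150485e-01 -1.60516859e-03]
 [ 1.56834064e-04  1.67630155e-03 -9.99998583e-01]]
```

View pics/top0.png

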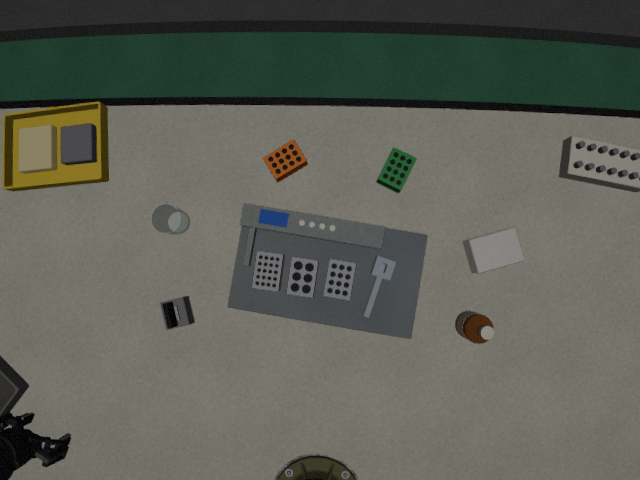

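View pics/scene0.png

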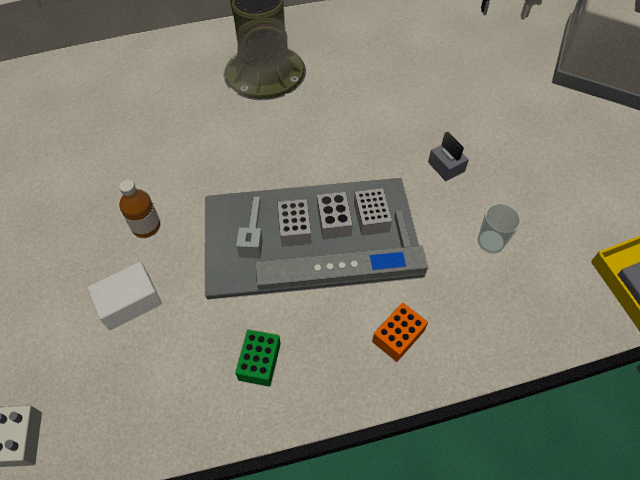

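The top picture shows the deck with corners at about (245,204), (427,234), (411,338) and (229,307). Block_a is at (267,271), block_b at (303,277), block_c at (340,280), the lock head at (383,267) and the key in its stand at (177,313).
Look-alikes: the orange (285,160) and green (397,170) blocks could be taken for block_c. By the description, block_c is the grey 4x3 block at (340,280). I'll check that in a close crop.

```bash
python3 - <<'E'
import cv2
t=cv2.imread("pics/top0.png"); s=cv2.imread("pics/scene0.png")
def crop(im,x0,y0,x1,y1,k,n):
    c=cv2.resize(im[y0:y1,x0:x1],None,fx=k,fy=k,interpolation=cv2.INTER_CUBIC)
    c=cv2.convertScaleAbs(c,alpha=1.5,beta=10)
    for x in range((x0+9)//10*10,x1,10): 
        cv2.line(c,(int((x-x0+.5)*k),0),(int((x-x0+.5)*k),6 if x%50 else 16),(0,0,255),1)
        if x%50==0: cv2.putText(c,str(x),(int((x-x0)*k)+3,25),0,.4,(0,0,255))
    for y in range((y0+9)//10*10,y1,10): 
        cv2.line(c,(0,int((y-y0+.5)*k)),(6 if y%50 else 16,int((y-y0+.5)*k)),(0,0,255),1)
        if y%50==0: cv2.putText(c,str(y),(18,int((y-y0)*k)+5),0,.4,(0,0,255))
    cv2.imwrite(n,c)
crop(t,225,197,430,345,3.9,"pics/c1.png")
import numpy as np
crop(s,200,125,475,300,2.9,"pics/c2.png")
a=t[290:335,155:200]; b=s[125:185,425:475]
f=lambda c,k:cv2.resize(c,None,fx=k,fy=k,interpolation=cv2.INTER_CUBIC)
A=f(a,8);B=f(b,8);h=max(len(A),len(B));A=cv2.copyMakeBorder(A,0,h-len(A),0,10,0)
cv2.imwrite("pics/c3.png",cv2.convertScaleAbs(np.hstack([A,B]),alpha=1.8,beta=15))
E
```

```text
(no output)
```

View pics/c1.png

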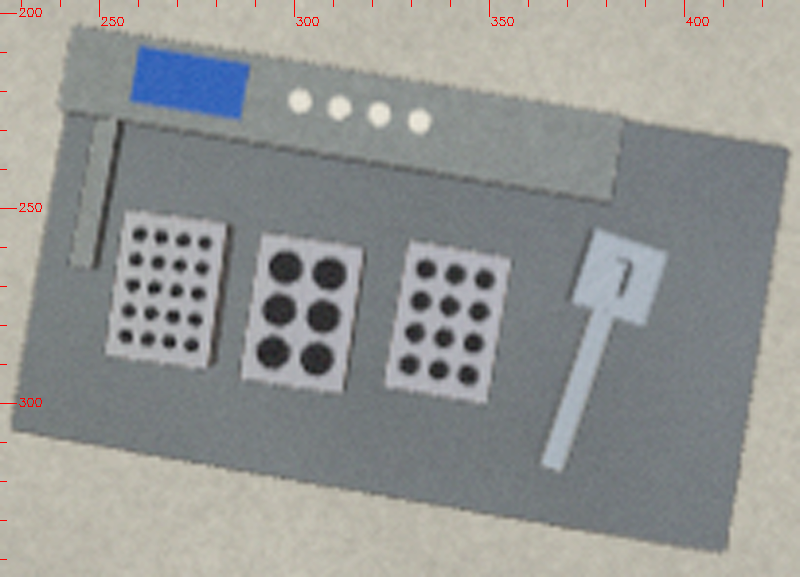

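View pics/c3.png

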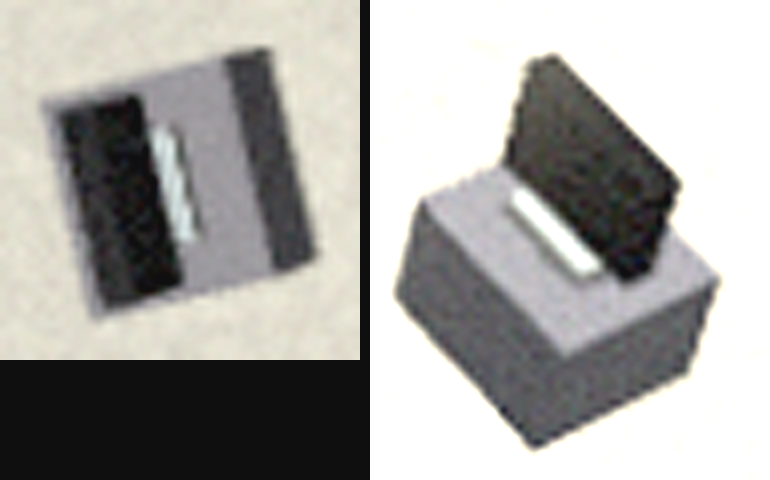

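The close crops confirm that grey block_a (5x4), block_b (3x2) and block_c (4x3) are the ones meant. The key stands upright in its grey stand. Next I'll fit the poses to the corner pixels.

```bash
cat > vis.py <<'E'
import numpy as np,cv2
from scipy.optimize import least_squares
from bench import r
CAM={n:r.camera_info(n) for n in("top","scene")}
def proj(n,P):
    c=CAM[n];K=np.array([[c['fx'],0,c['cx']],[0,c['fy'],c['cy']],[0,0,1.]])
    return cv2.projectPoints(np.array(P,float).reshape(-1,3),cv2.Rodrigues(np.array(c['R']))[0],np.array(c['t']),K,np.array(c['dist_coeffs']))[0][:,0]
def uncrop(uv,x0,y0,k): return (np.array(uv,float)+.5)/k-.5+[x0,y0]
def tf(p,L):
    L=np.array(L,float);c,s=np.cos(p[2]),np.sin(p[2])
    return np.c_[p[0]+c*L[:,0]-s*L[:,1],p[1]+s*L[:,0]+c*L[:,1],L[:,2]]
def fit(obs,p0):
    f=lambda p:np.concatenate([(proj(n,tf(p,L))-px).ravel() for n,L,px in obs])
    s=least_squares(f,p0);return s.x,np.sqrt(np.mean(s.fun**2))
def rect(a,b,z): return [(a,b,z),(a,-b,z),(-a,-b,z),(-a,b,z)] # TL,TR,BR,BL in top view
E
python3 - <<'E'
from vis import *
C=lambda u:uncrop(u,225,197,3.9)
d,e=fit([("top",[(-.13,.23,.02),(-.13,-.23,.02),(.13,-.23,.02),(.13,.23,.045),(.13,-.12,.045),(.075,.23,.045),(.075,-.12,.045)],
 C([(12,430),(725,551),(789,149),(72,26),(622,117),(62,112),(612,198)]))],[.5,0,-.15]); print("deck",d.round(4),e)
def show(n,p,e):
    c,s=np.cos(d[2]),np.sin(d[2]);q=p[:2]-d[:2]
    print(n,p.round(4),"in deck mm",(1e3*np.array([c*q[0]+s*q[1],-s*q[0]+c*q[1]])).round(1),"dyaw",round(p[2]-d[2],3),"rms",round(e,2))
for n,u in dict(a=[(125,211),(228,223),(211,366),(106,354)],b=[(261,234),(363,247),(345,391),(242,378)],c=[(409,240),(512,259),(488,403),(385,386)]).items():
    show(n,*fit([("top",rect(.045,.032,.065),C(u))],d))
show("lock",*fit([("top",rect(.023,.023,.07)+[(-.125,.008,.046),(-.125,-.008,.046)],C([(595,228),(667,252),(645,326),(572,303),(542,464),(563,471)]))],d))
T=lambda u:uncrop(u,155,290,8); S=lambda u:uncrop(np.array(u)-[370,0],425,125,8)
st=[("top",T([(42,100),(225,57),(270,270),(95,318)])),("scene",S([(425,200),(567,357),(718,280)]))]
R=rect(.035,.030,.045)
show("stand",*fit([("top",R,st[0][1])],[.45,.3,.2]))
show("stand2",*fit([("scene",[R[3],R[0],R[1]],st[1][1])],[.45,.3,.2]))
G=rect(.03,.006,.095)
show("key",*fit([("top",[G[0],G[3]],T([(65,115),(108,308)]))],[.45,.3,.2]))
show("key2",*fit([("scene",[G[2],G[1]],S([(552,55),(680,185)]))],[.45,.3,.2]))
show("decksc",*fit([("scene",[(-.13,.23,.02),(-.13,-.23,.02),(.13,-.23,.02)],[(404,179),(206,195),(207,296)])],d))
E
```

```text
deck [ 0.5706 -0.0132 -0.1405] 0.770483724097616
a [ 0.5686  0.1276 -0.093 ] in deck mm [-21.8 139.1] dyaw 0.048 rms 0.4
b [ 0.5562  0.0448 -0.101 ] in deck mm [-22.4  55.4] dyaw 0.039 rms 0.4
c [ 0.5527 -0.0435 -0.1436] in deck mm [-13.5 -32.5] dyaw -0.003 rms 0.27
lock [ 0.5827 -0.1459 -0.2971] in deck mm [  30.6 -129.7] dyaw -0.157 rms 0.39
stand [0.4586 0.3574 0.2708] in deck mm [-162.8  351.2] dyaw 0.411 rms 0.53
stand2 [0.4805 0.3402 1.5615] in deck mm [-138.7  337.3] dyaw 1.702 rms 9.46
key [0.4579 0.3549 0.2604] in deck mm [-163.1  348.6] dyaw 0.401 rms 0.37
key2 [0.4553 0.367  0.2638] in deck mm [-167.5  360.3] dyaw 0.404 rms 0.17
decksc [ 0.574  -0.0098 -0.1506] in deck mm [2.9 3.9] dyaw -0.01 rms 0.68
```

View pics/c2.png

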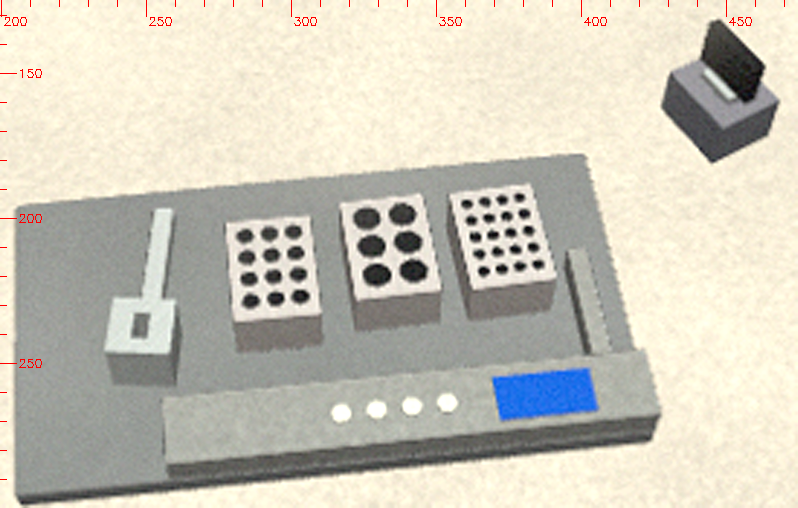

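The scene crop shows the deck corners at about (585,154), (15,207) and (18,493), and the lock head at about (142,325) in crop pixels. I'll refine the deck and lock fit with both cameras, then check reachability and start pushing.

```bash
cat > h.py <<'E'
import numpy as np
from bench import r
D=np.load("deck.npy")
def W(x,y,z,d=D):  # deck mm x,y ; world z
    c,s=np.cos(d[2]),np.sin(d[2]);return np.array([d[0]+c*x-s*y,d[1]+s*x+c*y,z])
def toD(p):
    c,s=np.cos(D[2]),np.sin(D[2]);q=np.array(p[:2])-D[:2];return np.array([c*q[0]+s*q[1],-s*q[0]+c*q[1]])
def down(yaw): # tool x along yaw, z down
    c,s=np.cos(yaw),np.sin(yaw);return np.array([[c,s,0],[s,-c,0],[0,0,-1.]])
def st(m=""):
    s=r.read_state();print(m,round(s['clock'],2),"pos",s['ee_pos'].round(4),"deck",(1e3*toD(s['ee_pos'])).round(1),"F",np.round(s['wrist_force'],1),"T",np.round(s['ft_torque'],2),"w",round(s['gripper_width'],4),flush=True);return s
E
python3 - <<'E'
from vis import *
C=lambda u:uncrop(u,225,197,3.9); S=lambda u:uncrop(u,200,125,2.9)
dt=("top",[(-.13,.23,.02),(-.13,-.23,.02),(.13,-.23,.02),(.075,.23,.045),(.075,-.12,.045)],C([(12,430),(725,551),(789,149),(62,112),(612,198)]))
ds=("scene",[(-.13,.23,.02),(-.13,-.23,.02),(.13,-.23,.02),(.075,.23,.045),(.075,-.12,.045)],S([(585,154),(15,207),(18,493),(648,351),(163,397)]))
d0=[.5706,-.0132,-.14]
for o in([dt],[ds],[dt,ds]): d,e=fit(o,d0);print("deck",d.round(4),e)
np.save("deck.npy",d)
from h import *
H=rect(.023,.023,.07)
lt=("top",H+[(-.125,.008,.046),(-.125,-.008,.046)],C([(595,228),(667,252),(645,326),(572,303),(542,464),(563,471)]))
ls=("scene",[H[2],H[3],H[0],H[1]],S([(115,297),(177,299),(172,354),(106,352)]))
for o in([lt],[ls],[lt,ls]):
    p,e=fit(o,d);print("lock",p.round(4),(toD(p)*1e3).round(1),e)
B=rect(.045,.032,.065)
for n,u,v in[("a",[(125,211),(228,223),(211,366),(106,354)],[(448,193),(532,184),(555,276),(470,289)]),("b",[(261,234),(363,247),(345,391),(242,378)],[(340,203),(426,194),(441,290),(353,301)]),("c",[(409,240),(512,259),(488,403),(385,386)],[(226,222),(309,217),(322,313),(233,322)])]:
    o=[("top",B,C(u)),("scene",[B[2],B[3],B[0],B[1]],S(v))]
    for q in (o[:1],o[1:],o):
        p,e=fit(q,d);print(n,(toD(p)*1e3).round(1),round(p[2]-D[2],3),round(e,2))
for y in (.262,.262+np.pi,-.30,-.30+np.pi,-1.54,-1.54+np.pi,D[2],D[2]+np.pi/2,D[2]-np.pi/2):
    P=[.458,.355,.15] if y in(.262,.262+np.pi) else W(.03,-.13,.15)
    q=r.inverse_kinematics(P,down(y));print(round(y,2),None if q is None else np.round(q,2))
E
```

```text
deck [ 0.5712 -0.0135 -0.1415] 0.8024588997879313
deck [ 0.5717 -0.0125 -0.1453] 0.6312072601698538
deck [ 0.5715 -0.0129 -0.1434] 0.7517589015699923
lock [ 0.5827 -0.1459 -0.2971] [  30.2 -130. ] 0.3866999163749177
lock [ 0.5816 -0.1454 -0.2949] [  29.  -129.7] 0.19824774492256808
lock [ 0.5823 -0.1457 -0.2962] [  29.7 -129.8] 0.37100056517060426
a [-22.9 138.7] 0.05 0.4
a [-24.2 138.5] 0.026 0.45
a [-23.5 138.5] 0.038 0.5
b [-23.3  55. ] 0.042 0.4
b [-23.2  55. ] -0.004 0.38
b [-23.3  55. ] 0.018 0.55
c [-14.2 -32.9] -0.0 0.27
c [-14. -33.] -0.008 0.36
c [-14.1 -33. ] -0.004 0.33
0.26 [ 1.01 -0.   -0.15  0.   -1.43  0.83]
3.4 [ 1.01 -0.   -0.15  0.   -1.43 -2.31]
-0.3 [ 0.09  0.05 -0.09  0.   -1.43  1.18]
2.84 [ 0.09  0.05 -0.09  0.   -1.43 -1.96]
-1.54 [ 0.09  0.05 -0.09  0.   -1.43 -0.06]
1.6 None
-0.14 [ 0.09  0.05 -0.09  0.   -1.43  1.34]
1.43 [ 0.09  0.05 -0.09  0.   -1.43  2.91]
-1.71 [ 0.09  0.05 -0.09  0.   -1.43 -0.23]
```

```bash
cat >> h.py <<'E'
Z=.054
def push_x(y,x0,xend=-.018,F=10,rate=.05):
    r.move_to(W(x0,y,.10),down(D[2])); r.move_straight(W(x0,y,Z),rate=.15)
    hit=r.move_straight(W(xend,y,Z),rate=rate,until_force=F); s=st(f"push_x {hit}")
    p=s['ee_pos'];d=toD(p);r.move_straight(W(d[0]-.012,d[1],Z),rate=.1)
    r.move_straight(W(d[0]-.012,d[1],.10),rate=.25)
E
python3 - <<'E'
from h import *
r.gripper_to(0.0,f_grip=20); st()
push_x(.1385,-.094); 
E
```

```text
0.87 pos [0.2335 0.5527 0.2532] deck [-415.3  511.5] F [-0.  -0.3  0.4] T [ 0.01 -0.02 -0.01] w -0.0001
push_x True 4.47 pos [0.5672 0.1273 0.0532] deck [-24.2 138.2] F [-0.4 -0.8  0.1] T [-0.01 -0.03 -0.03] w -0.0002
```

```bash
python3 - <<'E'
from h import *
push_x(.055,-.094); push_x(-.033,-.085)
import cv2
cv2.imwrite("pics/top1.png",r.snapshot("top"))
E
python3 -c "
import cv2
c=cv2.imread('pics/top1.png')[197:345,225:430];cv2.imwrite('pics/t1c.png',cv2.convertScaleAbs(cv2.resize(c,None,fx=3.9,fy=3.9,interpolation=2),alpha=1.5,beta=10))"
```

```text
push_x True 7.29 pos [0.5552 0.0447 0.0532] deck [-24.3  54.7] F [ 0.2 -0.4  0.1] T [-0.03 -0.07  0.01] w -0.0001
push_x True 9.96 pos [ 0.5426 -0.0423  0.0531] deck [-24.3 -33.2] F [-0.3 -0.   0.5] T [-0.06 -0.01  0.04] w 0.0003
```

View pics/t1c.png

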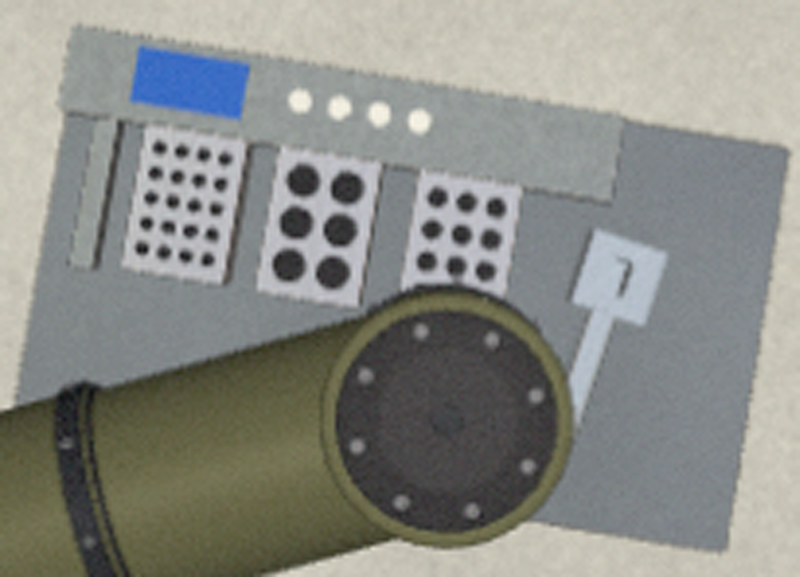

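The top view shows all three blocks flush against the fence, with the lock untouched. Next is the push along the row.

```bash
cat >> h.py <<'E'
def push_y(x,y0,yend=-.003,F=18,rate=.05,slow_from=None):
    o=down(D[2]-np.pi/2); r.move_to(W(x,y0,.13),o); r.move_straight(W(x,y0,Z),rate=.12)
    hit=r.move_straight(W(x,yend,Z),rate=rate,until_force=F); s=st(f"push_y {hit}")
    d=toD(s['ee_pos']);r.move_straight(W(d[0],d[1]-.01,Z),rate=.1)
    r.move_straight(W(d[0],d[1]-.01,.12),rate=.25)
E
python3 - <<'E'
from h import *
push_y(.030,-.083)
push_x(.030,-.032,F=12,rate=.03); 
E
```

```text
push_y True 13.97 pos [ 0.599  -0.0301  0.0539] deck [ 29.7 -13. ] F [-0.1 -1.3  0.8] T [-0.52 -0.1  -0.01] w 0.0001
push_x True 16.75 pos [0.5517 0.0202 0.0544] deck [-24.3  30. ] F [-0.6  0.3  0.3] T [ 0.03  0.   -0.02] w 0.0001
```

```bash
python3 - <<'E'
from h import *
push_x(.094,-.032,F=12,rate=.03); push_x(.158,-.032,F=12,rate=.03)
push_y(.030,-.028,F=20,rate=.03)
r.move_to([.458,.355,.16],down(.262)); r.gripper_to(.045)
import cv2
t=r.snapshot("top");s=r.snapshot("scene");cv2.imwrite("pics/top2.png",t);cv2.imwrite("pics/scene2.png",s);st()
c=t[197:345,225:430];cv2.imwrite('pics/t2c.png',cv2.convertScaleAbs(cv2.resize(c,None,fx=3.9,fy=3.9,interpolation=2),alpha=1.5,beta=10))
E
```

```text
push_x True 18.52 pos [0.5609 0.0835 0.0545] deck [-24.2  94. ] F [-0.2 -0.9 -1. ] T [-0.02 -0.02 -0.  ] w -0.0001
push_x True 20.31 pos [0.5701 0.1469 0.0546] deck [-24.2 158. ] F [ 0.5  0.1 -0.2] T [ 0.05 -0.   -0.04] w -0.0001
push_y True 23.43 pos [ 0.5989 -0.0301  0.0538] deck [ 29.6 -13. ] F [-0.3 -1.8  1.3] T [-0.53 -0.07  0.05] w -0.0
 26.24 pos [0.458 0.355 0.16 ] deck [-164.9  347.9] F [-0.4  0.6  0. ] T [ 0.04 -0.    0.04] w 0.0446
```

View pics/t2c.png

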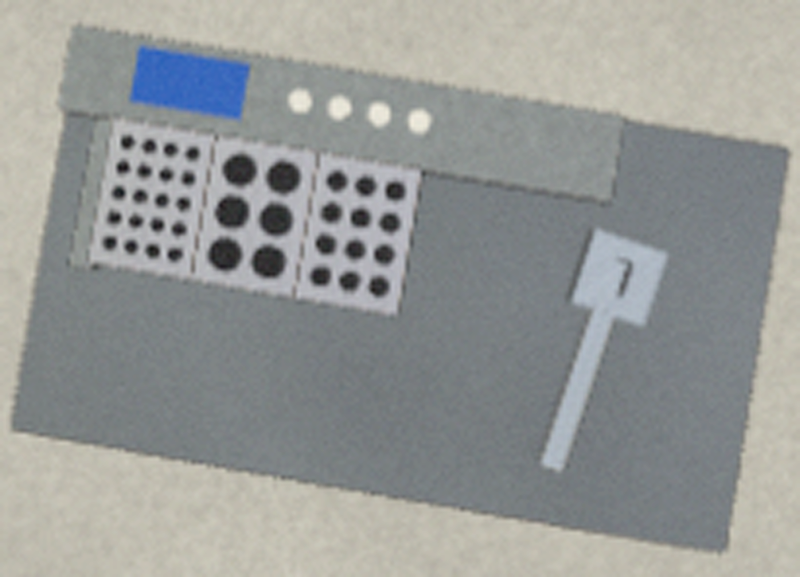

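The row is tight: blocks a, b and c touch each other, the end stop and the fence. Now the key.

```bash
python3 - <<'E'
from h import *
r.move_straight([.458,.355,.079],rate=.1,until_force=8); st("at")
r.gripper_to(0.0,f_grip=60); s=st("grip")
r.move_straight([.458,.355,.170],rate=.12); st("lift")
r.move_to([.5823,-.1457,.155],down(-.296)); st("above")
import cv2
t=r.snapshot("top");s=r.snapshot("scene");cv2.imwrite("pics/top3.png",t);cv2.imwrite("pics/scene3.png",s)
f=lambda c,k:cv2.convertScaleAbs(cv2.resize(c,None,fx=k,fy=k,interpolation=2),alpha=1.5,beta=10)
cv2.imwrite("pics/s3.png",f(s[150:280,200:340],5.5))
E
```

```text
at 27.2 pos [0.4584 0.3553 0.0799] deck [-164.6  348.3] F [-0.3  0.2  0.8] T [ 0.03 -0.01  0.03] w 0.0451
grip 27.59 pos [0.4582 0.3553 0.0798] deck [-164.7  348.3] F [-1.2  0.9  2.4] T [ 0.15  0.19 -0.  ] w 0.011
lift 28.5 pos [0.4576 0.3547 0.1687] deck [-165.2  347.5] F [ 0.3  0.1 -1.9] T [-0.01  0.01  0.  ] w 0.0113
above 30.37 pos [ 0.5825 -0.1448  0.155 ] deck [  29.8 -128.9] F [-0.   1.1 -2. ] T [ 0.03  0.01 -0.03] w 0.0113
```

View pics/s3.png

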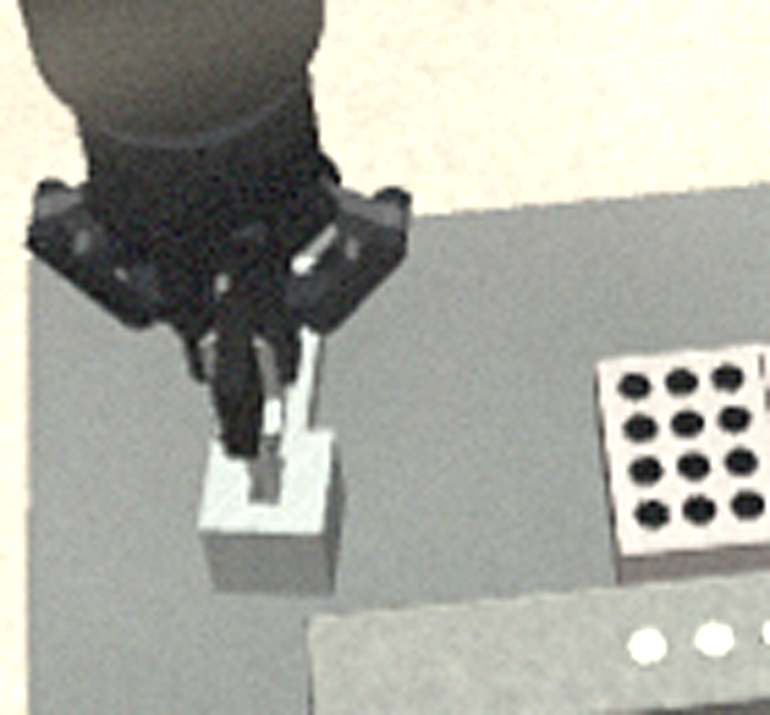

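The key hangs over the lock with the blade near (265,475) in the crop, and the gripper hides most of it. I'll feel for the keyway.

```bash
cat > probe.py <<'E'
from h import *
import sys
yaw=-.296; P0=np.array([.5823,-.1457]); u=np.array([np.cos(yaw),np.sin(yaw)]); v=np.array([-u[1],u[0]])
G=[(i*1.2,j*1.2) for i in range(-4,5) for j in range(-3,4)]; G.sort(key=lambda g:g[0]**2*.7+g[1]**2)
t0=r.read_state()['clock']; tmax=float(sys.argv[1]); n0=int(sys.argv[2]); zc=None; up=.155
for n,(a,b) in enumerate(G[n0:],n0):
    p=P0+1e-3*(a*u+b*v)
    if zc is None: r.move_straight([*p,.145],rate=.08)
    else: r.move_straight([*p,up],rate=.05)
    hit=r.move_straight([*p,.124],rate=.04,until_force=5)
    s=r.read_state(); z=s['ee_pos'][2]
    print(n,a,b,hit,round(s['clock'],2),round(z,4),np.round(s['wrist_force'],1),np.round(s['ft_torque'],2),flush=True)
    if zc is None: zc=z
    zc=max(zc,z); up=zc+.0025
    if z<zc-.005 or not hit: print("IN"); break
    if r.read_state()['clock']-t0>tmax: break
st()
E
python3 probe.py 5 0
```

```text
0 0.0 0.0 False 31.42 0.1241 [ 0.4  0.4 -1.3] [ 0.01 -0.02  0.01]
IN
 31.42 pos [ 0.5824 -0.1458  0.1241] deck [  29.8 -129.9] F [ 0.4  0.4 -1.3] T [ 0.01 -0.02  0.01] w 0.0114
```

```bash
python3 - <<'E'
from h import *
print(r.move_straight([.5823,-.1457,.100],rate=.03,until_force=12)); st()
r.dwell(.2); st()
E
```

```text
True
 32.05 pos [ 0.5823 -0.1458  0.1048] deck [  29.7 -129.9] F [-1.1  0.2  4.1] T [0.05 0.05 0.01] w 0.0112
 32.25 pos [ 0.5823 -0.1458  0.1047] deck [  29.7 -129.9] F [0.  0.  5.3] T [ 0.02 -0.11  0.04] w 0.0113
```

```bash
python3 - <<'E'
from h import *
p=np.array([.5823,-.1458,.1045]); y=-.296
while y>-1.545:
    y=max(y-.16,-1.55); r.move_to(p,down(y)); s=r.read_state()
    F=np.array(s['wrist_force']);T=s['ft_torque']
    x=s['orientation'][:,0]; print(round(y,2),round(np.arctan2(x[1],x[0]),3),F.round(1),np.round(T,2),round(s['clock'],2),flush=True)
    if np.linalg.norm(F)>45 or abs(T[2])>1.5: break
E
```

```text
-0.46 -0.452 [-0.4  1.8  3.7] [ 0.76 -0.01  0.03] 32.52
-0.62 -0.609 [0.8 4.2 3.8] [ 1.38 -0.32  0.03] 32.8
-0.78 -0.77 [0.8 4.8 4. ] [ 1.76 -0.5   0.02] 33.08
-0.94 -0.93 [1.9 5.5 5.6] [ 1.95 -0.7   0.07] 33.35
-1.1 -1.09 [2.9 5.8 4.2] [ 2.02 -0.98  0.04] 33.62
-1.26 -1.25 [4.  6.4 3. ] [ 2.12 -1.27  0.03] 33.9
-1.42 -1.41 [4.7 6.  3.4] [ 2.11 -1.49 -0.02] 34.17
-1.55 -1.544 [4.7 5.2 2.6] [ 2.09 -1.76  0.07] 34.43
```

```bash
python3 - <<'E'
from h import *
import cv2
p=np.array([.5823,-.1458,.1045])
r.move_to(p,down(-1.57)); st("stop")
r.gripper_to(.04); s=st("open")
r.move_straight([*s['ee_pos'][:2],.20],rate=.12); r.move_to([.40,-.02,.28],down(-1.5)); r.dwell(.2)
r.move_to([.30,.40,.28],down(0.))
t=r.snapshot("top");s=r.snapshot("scene");cv2.imwrite("pics/top4.png",t);cv2.imwrite("pics/scene4.png",s);st()
f=lambda c:cv2.convertScaleAbs(cv2.resize(c,(400,300),interpolation=2),alpha=1.5,beta=10)
cv2.imwrite("pics/f4.png",np.vstack([f(t[195:345,230:430]),f(s[160:300,210:400])]))
E
```

```text
stop 34.68 pos [ 0.5838 -0.1447  0.1048] deck [  31.  -128.6] F [4.9 7.2 3.9] T [ 2.09 -1.86  0.06] w 0.0113
open 35.07 pos [ 0.5818 -0.1462  0.1039] deck [  29.2 -130.4] F [ 0.   0.3 -0.6] T [ 0.01 -0.   -0.01] w 0.0397
 38.84 pos [0.3007 0.3993 0.2803] deck [-326.9  369.3] F [ 0.6 -0.1  0.2] T [-0.03  0.01  0.01] w 0.0402
```

View pics/f4.png

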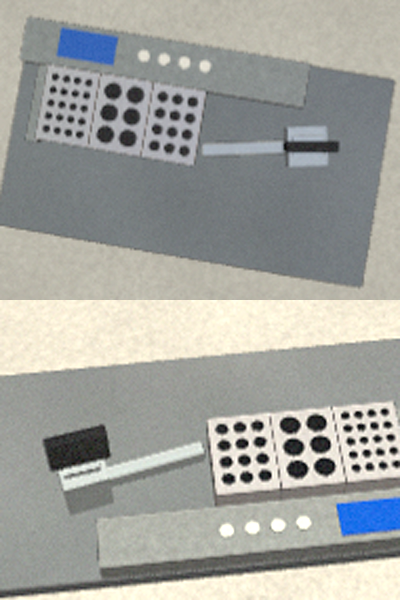

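The row is still tight. The key stands seated at about (310,146) in the upper crop, and the tongue points along the row with its tip at about (203,150). I'll check its angle numerically before handing in.

```bash
python3 - <<'E'
from vis import *
from h import D
for y in (1.25,1.3,1.35,1.4,1.45): print(y,((proj("top",tf([.5823,-.1457,D[2]-y],[(-.125,0,.046),(-.06,0,.046)]))-[230,195]+.5)*2-.5).round(1).tolist())
E
```

```text
1.25 [[202.4, 161.6], [256.0, 153.3]]
1.3 [[201.7, 156.4], [255.6, 150.8]]
1.35 [[201.3, 151.2], [255.4, 148.3]]
1.4 [[201.2, 146.0], [255.4, 145.8]]
1.45 [[201.3, 140.8], [255.4, 143.3]]
```

```bash
python3 - <<'E'
from bench import r
print(r.sign_off())
E
```

```text
the job is handed in; nothing more can be done
None
```

The job is handed in at about 39 s: the three blocks are in a tight row, and the key is fully home and left in the lock, which measures about 1.36 rad turned (needs 1.25, stop at 1.4); the sign-off gave no verdict.

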